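# Hang a slide-staining rack up to drain and cover the dish

### The job

Swing the flat-lying wire bail of the slide rack upright while the rack stays standing in the staining dish, lift the rack out by it, and hang the bail in both prongs of the double hook so that the rack drains over the drip tray. Then put the lid on the dish, fully home. Keep the rack upright, do not drop the rack or the lid, and leave the bottle, soap pump and timer alone.

Things in the scene. Friction and masses are not known exactly. Their poses are not given: they have to be found in the camera images.
- dish: Open rectangular stainless steel staining dish standing on the bench, it does not move. Outside 124 mm (its x) by 110 mm (its y), 66 mm high, walls 3 mm, floor 4 mm thick (inside 118 x 104 mm). Origin: centre of its underside.
- dish_rim (a point): Centre of the dish's open mouth, level with the top of the rim (66 mm over the bench). Axes as the dish.
- rack: Stainless slide rack full of microscope slides, 104 mm (x) by 90 mm (y), about 0.3 kg, standing loose in the dish with 7 mm play all round. Ears at the middle of its long sides, 76 mm high, carry the bail's pivots: axis along y, 67 mm over the rack's underside, 5 mm above the dish rim. Origin: centre of its underside; z up.
- bail (a joint): Angle of the wire bail (a U of 5 mm wire, legs 110 mm long, 112 mm apart) about the rack's y axis: 0 = lying flat, sticking out level to the rack's -x side over the dish rim; 1.57 = upright; 3.14 = flat on the other side. The hinge is free: let go, the bail falls flat.
- bail_grip (a point): Centre of the bail's cross bar (along y, 110 mm from the pivot axis; flat: 71 mm over the bench, 48 mm outside the dish wall; upright: 177 mm over the rack's underside). Its middle 56 mm is a grip tube 10 mm thick that turns freely on the wire; the bare 5 mm wire beside it (28 to 53 mm from the middle) goes on the prongs. The frame turns with the bail, -x from pivot to bar.
- stand: Stainless drain stand, fixed: drip tray 190 x 150 x 18 mm, a post at its +x end (92 mm behind the hook seat) and on it, 0.2 m up, a double hook whose two prongs reach out to -x over the tray. Origin: on the bench straight below the hook seat; z up.
- hook_seat (a point): Where the centre of the bail's bar lies when hung, bar along y; 225 mm over the bench. Axes as the stand. Prongs: 8 mm bars along x at y = +-42 mm, free space between them back to a cross bar at x = +92, z = +16 mm. Each is a V under the seat that rises at 45 degrees, in front to a tip at x = -25, top z = +22 mm, behind to x = +26, z = +20. The bar enters over the tips from -x, then goes down.
- lid: Loose stainless lid, 0.25 kg, lying right way up on the bench: flange 130 mm (x) by 116 mm (y), 3 mm thick, over a plug 110 x 96 x 8 mm that enters the dish's mouth with 4 mm play per side until the flange rests on the rim; either way round fits. Origin: centre of the plug's underside (8 mm below the rim when home); z up.
- lid_handle (a point): Centre of the bar of the lid's bow handle: 10 mm thick, 60 mm long straight along the lid's y, 45 mm over the lid's underside (29 mm of free space below it).
- reagent: Bystander: amber bottle, 68 mm wide, 150 mm high. Origin: centre of its underside.
- pump: Bystander: white soap pump bottle, 72 mm wide, 178 mm high. Origin: centre of its underside.
- timer: Bystander: white bench timer on a foot, 82 mm wide, 70 mm high. Origin: underside.
There are look-alikes about, which are no part of the job. Leave any pink look-alike of the rack alone. What is shaped like the dish but turquoise is not meant.

How it is judged:
By the outcome, as a careful person would: the job done as asked, in the order asked, and still so for the second after the job is handed in, with the robot touching nothing.
It also fails if it takes over 70 s, if anything falls off the work surface, if the arm or the gripper's body presses on something with over 40 N, if the wrist force passes 120 N, or if a joint passes its speed limit or range.

### The arm

A 6-joint arm with a two-finger parallel gripper is mounted at the origin on the work surface. World frame = base frame: x ahead of the robot, y to its left, z up, the work surface at z = 0. Lengths are in mm, angles in rad, forces in N, time in s.
With the tool pointing down it reaches from about 375 to 925 mm from the base axis. Payload 5.7 kg.
Tool frame: the origin (TCP) lies at the centre of the arm's flange, where the gripper is bolted on; the fingertips stand 173 mm ahead of it and the grasp point (between the pads) lies 155 mm ahead of it; z points along the fingers, y is the line along which they close (so a half turn about z gives the same grasp; the last joint's range is limited). The gripper opens to 85 mm and grips with 20 to 120 N. Pads are 22 mm wide; open, the fingers measure 114 mm over their backs; the gripper's body (76 mm by 85 mm) begins 54 mm behind the grasp point. The pads swing forward as they close: fully open they stand 13 mm farther back than shut.
Start: joints at [-1.227, 0.359, 1.51, -0, 1.272, -0.115], TCP at [265.711, -537.944, 404.667] pointing down, gripper open.
Joint ranges: [-2.97, 2.97], [-1.01, 2.36], [0.21, 2.38], [-0.96, 4.11], [0.2, 2.71], [-2.98, 2.98]. Speed limits (rad/s): [2.39, 2.39, 3.14, 3.14, 3.14, 3.14].

### API

Orientations are given as a rotation vector (axis times angle).
In Python, from workcell import sensors, optics, ticket gives the robot as it stands. The module is installed in compiled form; this text tells all that it offers.
- The arm moves only by the tool apply_moves, never from a script. Its arguments are lists of equal length, an entry for each row: "jaw": the opening, from 0 (shut) to 1 (fully open); "translation": the shift along the tool's x, y, z in m, a list of three; "delta_rot": the turn, a rotation vector about the tool's x, y, z in degrees, a list of three. A call has 1 to 8 rows; each row shifts and turns the commanded pose from where the row before left it, along the tool's axes as they then stand; what a row does not reach is not made up. A row lasts 1/8 s, in which the tool goes at most 62.5 mm and 10.7 degrees, less where a joint would pass 70% of its speed; a pose out of reach is approached as far as the arm can. A call is refused whole if a number of a shift passes 0.0625 or a number of a turn 10.7, either way. A call with a gripper value outside its range is refused whole. The fingers move at their own pace and stop on an object; "newtons" is the grip in N (left out, the last holds). Time passes only in rows, so rows that do not move let the fingers close. It gives the time, the measured TCP pose, the force, the opening and the grip force at its end, in the units of the state.
- sensors.get_obs(): the state, without advancing time (a new reading comes with each control period).
- optics.get_image(name): name is "side" or "top"; returns the picture (400x640x3 uint8, red, green, blue); there is no depth.
- optics.camera_model(name): a dict with "K" (3x3 intrinsics, pixels), "R" (3x3) and "t" (3): a world point X has camera coordinates R X + t. Camera axes: x right, y down, z forward; pixel columns grow to the right and rows downward; lengths in mm; the calibration is good to about 2 mm. A picture is of the moment at which its call begins. camera_model takes no time and is no camera call.
- ticket.close_job(): hands the job in; it is judged then, once.
The state is a dict: "t": time; "joints": joint angles; "qd": joint speeds; "joint_torque": joint torques, N m; "eef_pos": TCP position; "eef_rot": TCP orientation; "force": force on the tool from outside, world axes, zero at the start; "wrist_torque": the same for the moment, N m; "width": finger opening in mm; "grip_force": force on a finger pad.
Only numpy, scipy, OpenCV 4.12 (cv2) and the standard library are available. Lean on these libraries where they do the work, as an engineer would, in place of code of your own. Each camera call takes 0.05 s, during which the arm holds its last target. There are 200 camera calls.

## Working session

There is one attempt and no reset: what is moved stays moved. The work goes in short steps, Python scripts to look and compute and a tool call to move; the robot and the scene stay as the last step left them, time stands still between calls to the robot, and variables do not carry over. Pictures are saved under pics/ and viewed, at most 10 in all, crops included, and the job is handed in when it is done.

Besides the shell and the picture viewer there is one more tool, called after "Request:" as name(argument=value, ...) on one line, values as JSON. apply_moves: Moves the arm, as the interface text tells. Its arguments: {"type":"object","properties":{"jaw":{"type":"array","items":{"type":"number"}},"translation":{"type":"array","items":{"type":"array","items":{"type":"number"}}},"delta_rot":{"type":"array","items":{"type":"array","items":{"type":"number"}}},"newtons":{"type":"number"}},"required":["jaw","translation","delta_rot"]}

```bash
mkdir -p pics; cat > h.py <<'E'
import numpy as np, cv2
from workcell import sensors, optics, ticket
def snap(n,f,crop=None,s=1):
    im=optics.get_image(n)[:,:,::-1]
    cv2.imwrite(f'pics/{f}_raw.png',im)
    if crop: im=im[crop[1]:crop[3],crop[0]:crop[2]]
    cv2.imwrite(f'pics/{f}.png',cv2.resize(im,None,fx=s,fy=s,interpolation=cv2.INTER_CUBIC))
def cm(n):
    c=optics.camera_model(n); return [np.array(c[k],float) for k in ('K','R','t')]
def atz(n,u,v,z):
    K,R,t=cm(n); d=R.T@np.linalg.solve(K,[u,v,1]); o=-R.T@t.ravel()
    return o+d*(z-o[2])/d[2]
def proj(n,X):
    K,R,t=cm(n); p=K@(R@np.array(X,float)+t.ravel()); return p[:2]/p[2]
E
python3 - <<'E'
from h import *
np.set_printoptions(precision=3,suppress=True)
snap('top','t0',None,1.25); snap('side','s0',None,1.25)
for n in('top','side'):
    K,R,t=cm(n); print(n,K.tolist(),R,(-R.T@t.ravel()))
print(sensors.get_obs())
E
```

```text
top [[393.94659871068603, 0.0, 315.08089399504496], [0.0, 393.94659871068603, 198.42550704209214], [0.0, 0.0, 1.0]] [[ 0.025 -1.     0.005]
 [-0.975 -0.026 -0.221]
 [ 0.222  0.001 -0.975]] [ 250.277   17.66  1512.474]
side [[504.49613388476365, 0.0, 314.9005406478065], [0.0, 504.49613388476365, 197.97769147795378], [0.0, 0.0, 1.0]] [[ 0.788 -0.615  0.015]
 [-0.369 -0.492 -0.788]
 [ 0.493  0.615 -0.615]] [ -371.594 -1157.8    1295.888]
{'t': 0.1, 'joints': array([-1.227,  0.359,  1.511, -0.   ,  1.273, -0.115]), 'qd': array([-0.   , -0.001, -0.002, -0.001,  0.001,  0.001]), 'joint_torque': array([  0.   , -52.865, -27.935,  -0.   ,   0.005,  -0.   ]), 'eef_pos': array([ 265.605, -537.644,  403.93 ]), 'eef_rot': array([-3.058, -0.714,  0.   ]), 'force': array([-0.338, -0.016, -0.161]), 'wrist_torque': array([ 0.043, -0.009, -0.02 ]), 'grip_force': 0.0, 'width': 85.5841636071814}
```

View pics/t0.png

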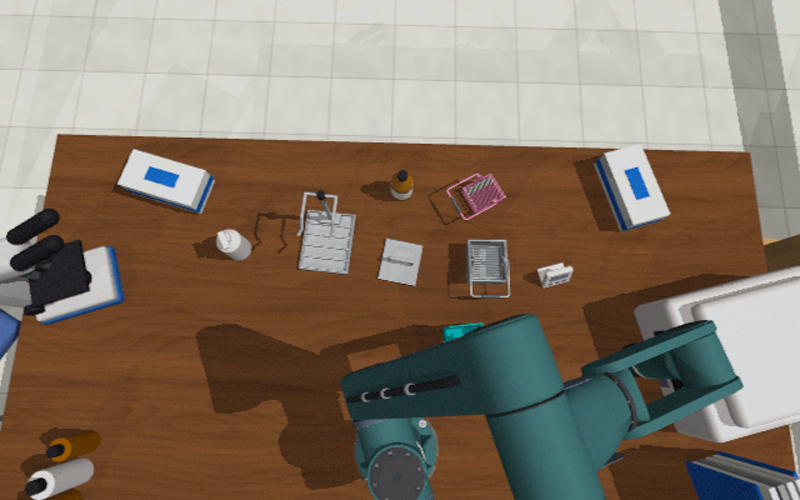

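View pics/s0.png

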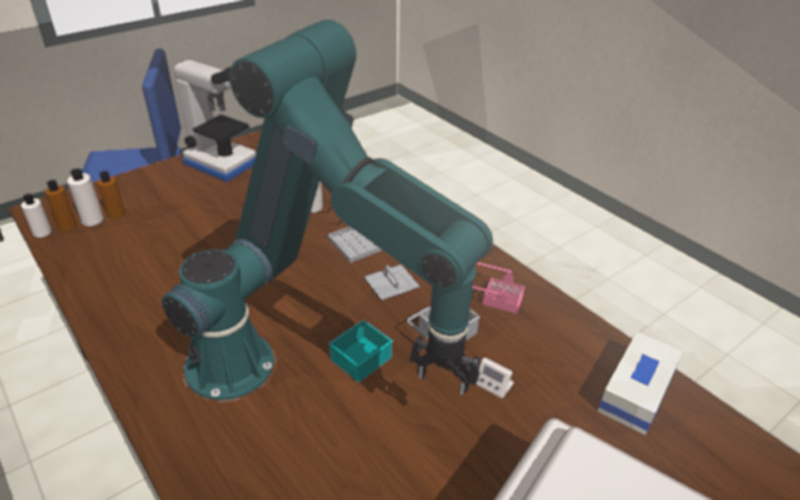

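```bash
python3 - <<'E'
import cv2
im=cv2.imread('pics/t0_raw.png')
a=cv2.resize(im[180:245,350:420],None,fx=8,fy=8,interpolation=cv2.INTER_CUBIC)
cv2.imwrite('pics/c1.png',a)
b=cv2.resize(im[145:235,225:350],None,fx=6.4,fy=6.4,interpolation=cv2.INTER_CUBIC)
cv2.imwrite('pics/c2.png',b)
E
```

```text
(no output)
```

View pics/c1.png

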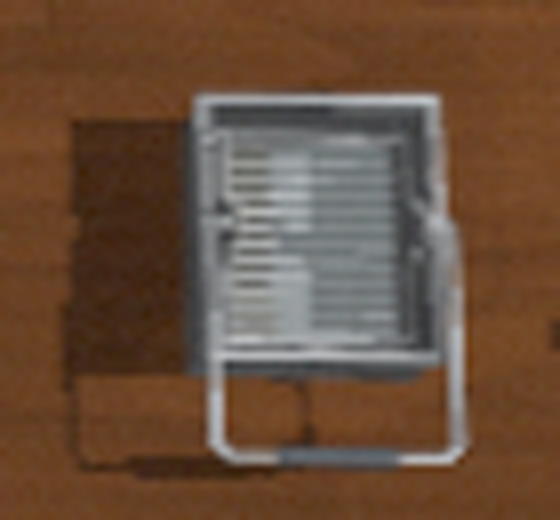

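View pics/c2.png

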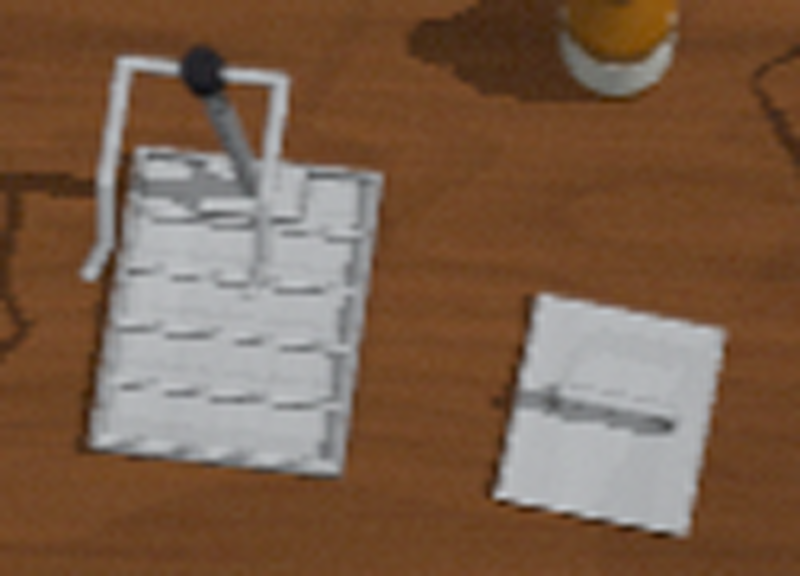

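```bash
python3 - <<'E'
from h import *
np.set_printoptions(precision=1,suppress=True)
def c1(p,z): return atz('top',350+(p[0]+.5)/8-.5,180+(p[1]+.5)/8-.5,z)
def c2(p,z): return atz('top',225+(p[0]+.5)/6.4-.5,145+(p[1]+.5)/6.4-.5,z)
def rep(n,P,z,c):
    Q=np.array([c(p,z) for p in P]); print(n,Q[:,:2].tolist().__repr__()[:0],Q[:,:2],'cen',Q.mean(0)); return Q
def yaw(v): return np.degrees(np.arctan2(v[1],v[0]))
Q=rep('dish',[(197,95),(440,96),(440,364),(207,364)],66,c1); print('L',np.linalg.norm(np.diff(Q,axis=0),axis=1), yaw(Q[1]-Q[2]))
Q=rep('bar',[(280,457),(400,457)],71,c1); print('L',np.linalg.norm(Q[1]-Q[0]),yaw(Q[0]-Q[1])-90)
Q=rep('barends',[(213,457),(466,457)],71,c1); print('L',np.linalg.norm(Q[1]-Q[0]))
Q=rep('tray',[(135,148),(383,175),(342,475),(88,450)],18,c2); print('L',np.linalg.norm(np.diff(Q,axis=0),axis=1),yaw(Q[0]-Q[3]),yaw(Q[1]-Q[2]),yaw(Q[0]-Q[1])-90)
Q=rep('hookback',[(122,64),(285,80)],241,c2); print('L',np.linalg.norm(Q[1]-Q[0]),yaw(Q[0]-Q[1])-90)
Q=rep('tips',[(90,275),(258,283)],245,c2); print('L',np.linalg.norm(Q[1]-Q[0]),yaw(Q[0]-Q[1])-90)
Q=rep('lid',[(538,293),(727,328),(688,535),(494,497)],11,c2); print('L',np.linalg.norm(np.diff(Q,axis=0),axis=1),yaw(Q[0]-Q[3]),yaw(Q[1]-Q[2]),yaw(Q[0]-Q[1])-90)
Q=rep('handle',[(525,398),(672,424)],47,c2); print('L',np.linalg.norm(Q[1]-Q[0]),yaw(Q[0]-Q[1])-90)
for n,p in dict(bottle=(402,178),pump=(225,238),timer=(555,275),timer2=(540,285)).items(): print(n,atz('top',p[0]/1.25,p[1]/1.25,60))
E
```

```text
dish  [[ 611.8 -203.6]
 [ 614.4 -318.6]
 [ 486.2 -315.4]
 [ 483.4 -207.2]] cen [ 549.  -261.2   66. ]
L [115.  128.2 108.2] -1.4399565568437087
bar  [[ 440.3 -239.6]
 [ 441.7 -294.8]] cen [ 441.  -267.2   71. ]
L 55.17015999886891 1.4767514691533137
barends  [[ 439.5 -208.8]
 [ 442.5 -325.1]] cen [ 441. -267.   71.]
L 116.31691902304483
tray  [[707.2 297. ]
 [693.9 143. ]
 [505.8 159.7]
 [517.  313.1]] cen [606.  228.2  18. ]
L [154.5 188.9 153.8] -4.831031096722537 -5.057174779740555 -4.936891977592239
hookback  [[685.3 265.2]
 [678.7 178.4]] cen [682.  221.8 241. ]
L 87.03101039301407 -4.342831388215245
tips  [[568.6 273.5]
 [566.6 186.2]] cen [567.6 229.8 245. ]
L 87.242480433 -1.2990803688026205
lid  [[623.2  45.4]
 [604.2 -70.8]
 [475.9 -49. ]
 [495.9  68.2]] cen [549.8  -1.5  11. ]
L [117.8 130.1 118.9] -10.178810316551012 -9.671103993451066 -9.288340689676588
handle  [[549.9  50.6]
 [536.5 -36.8]] cen [543.2   6.9  47. ]
L 88.47078120871022 -8.728777354597995
bottle [805.3  -0.6  60. ]
pump [598.  532.1  60. ]
timer [ 510.2 -464.9   60. ]
timer2 [ 478.8 -418.7   60. ]
```

The top view shows the dish and rack around crop-1 (320,230), with the bail's tube at crop-1 (340,458), flat toward the robot. In crop 2 the lid is centred near (612,413), and the stand has its prongs from the cross bar at (122,64)/(285,80) to the tips at (90,275)/(258,283). The measured sizes match the given ones: dish 128x112 mm, tube 55 mm, tray 154x189 mm and lid 130x118 mm. I'll turn the tool so that it closes along x, then go over the bar.

Request:
apply_moves(jaw=[0.5, 0.5, 0.5, 0.5, 0.5, 0.5, 0.5, 0.5], translation=[[0, 0, 0], [0, 0, 0], [0, 0, 0], [0, 0, 0], [0, 0, 0], [0, 0, 0], [0, 0, 0], [0, 0, 0]], delta_rot=[[0, 0, -9.4], [0, 0, -9.4], [0, 0, -9.4], [0, 0, -9.4], [0, 0, -9.4], [0, 0, -9.4], [0, 0, -9.4], [0, 0, 0]], newtons=40)

```text
t: 1.1
eef_pos: [265.6, -537.8, 404.2]
eef_rot: [-2.182, -2.259, -0.001]
force: [0.3, -0.6, -0.9]
width: 42.9
grip_force: 0.0
```

Request:
apply_moves(jaw=[0.5, 0.5, 0.5, 0.5, 0.5, 0.5, 0.5, 0.5], translation=[[0.045, 0.029, 0], [0.045, 0.029, 0], [0.045, 0.029, 0], [0.045, 0.029, 0.025], [0.045, 0.029, 0.025], [0.045, 0.029, 0.025], [0, 0, 0.025], [0, 0, 0]], delta_rot=[[0, 0, 0], [0, 0, 0], [0, 0, 0], [0, 0, 0], [0, 0, 0], [0, 0, 0], [0, 0, 0], [0, 0, 0]])

```text
t: 2.1
eef_pos: [429.3, -260.6, 303.2]
eef_rot: [-2.179, -2.257, 0.001]
force: [-0.7, 0.4, -0.1]
width: 42.9
grip_force: 0.0
```

```bash
cat >> h.py <<'E'
from scipy.spatial.transform import Rotation as Ro
def st():
    o=sensors.get_obs(); M=Ro.from_rotvec(o['eef_rot']).as_matrix()
    print('t',round(o['t'],2),'pos',o['eef_pos'].round(1),'yaw(tool y)',np.degrees(np.arctan2(M[1,1],M[0,1])).round(2),'z',M[:,2].round(3),'F',o['force'].round(1),'w',round(o['width'],1),'g',round(o['grip_force'],1),'j',o['joints'].round(2))
    return o,M
E
python3 -c "
from h import *
st(); snap('top','t1',(330,160,450,250),6); snap('side','s1',(250,200,450,320),4)
print(proj('top',(441,-267,71)),proj('side',(441,-267,71)))"
```

```text
t 2.1 pos [ 429.3 -260.6  303.2] yaw(tool y) 2.01 z [-0.003  0.003 -1.   ] F [-0.7  0.4 -0.1] w 42.9 g 0.0 j [-0.68  0.34  1.83 -0.    0.97 -0.72]
[392.01462675 236.69340561] [336.59692631 265.10583547]
```

View pics/s1.png

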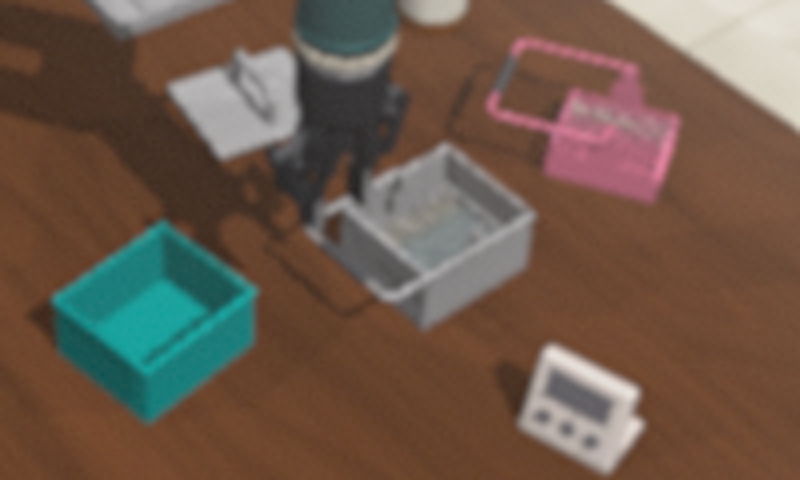

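The side view shows the bail's bar from (312,230) to (385,297), centred near (348,264). My top-view estimate projects to (346,260), so they agree. Next I descend and close.

Request:
apply_moves(jaw=[0.5, 0.5, 0.5, 0.5, 0.5, 0.1, 0.1, 0.1], translation=[[-0.006, 0.0115, 0.02], [0, 0, 0.025], [0, 0, 0.02], [0, 0, 0.012], [0, 0, 0], [0, 0, 0], [0, 0, 0], [0, 0, 0]], delta_rot=[[0, 0, 0], [0, 0, 0], [0, 0, 0], [0, 0, 0], [0, 0, 0], [0, 0, 0], [0, 0, 0], [0, 0, 0]], newtons=30)

```text
t: 3.2
eef_pos: [441.7, -267.6, 228.4]
eef_rot: [2.18, 2.26, -0.0]
force: [-1.1, -1.4, 2.2]
width: 9.2
grip_force: 22.2
```

```bash
python3 -c "
from h import *
st()"
```

```text
t 3.2 pos [ 441.7 -267.6  228.4] yaw(tool y) 2.09 z [ 0.001 -0.001 -1.   ] F [-1.1 -1.4  2.2] w 9.2 g 22.2 j [-0.68  0.47  1.87 -0.    0.8  -0.71]
```

Request:
apply_moves(jaw=[0.1, 0.1, 0.1, 0.1, 0.1, 0.1, 0.1, 0.1], translation=[[0, 0.001, -0.0144], [0, 0.0028, -0.0141], [0, 0.0046, -0.0136], [0, 0.0064, -0.0129], [0, 0.008, -0.012], [0, 0.0095, -0.0108], [0, 0.0108, -0.0095], [0, 0.012, -0.008]], delta_rot=[[0, 0, 0], [0, 0, 0], [0, 0, 0], [0, 0, 0], [0, 0, 0], [0, 0, 0], [0, 0, 0], [0, 0, 0]])

```text
t: 4.2
eef_pos: [497.3, -265.6, 323.9]
eef_rot: [2.18, 2.261, -0.001]
force: [-1.7, -0.6, 1.9]
width: 8.6
grip_force: 22.2
```

Request:
apply_moves(jaw=[0.1, 0.1, 0.1, 0.1, 0.1, 0.1, 0.1], translation=[[0, 0.013, -0.0063], [0, 0.0136, -0.0047], [0, 0.0141, -0.0028], [0, 0.0144, -0.001], [0, 0, 0], [0, 0, 0], [0, 0, 0]], delta_rot=[[0, 0, 0], [0, 0, 0], [0, 0, 0], [0, 0, 0], [0, 0, 0], [0, 0, 0], [0, 0, 0]])

```text
t: 5.08
eef_pos: [552.4, -263.8, 338.6]
eef_rot: [2.179, 2.26, 0.001]
force: [0.0, -2.2, 6.5]
width: 8.9
grip_force: 22.5
```

```bash
python3 -c "
from h import *
st(); snap('side','s2',(270,170,430,290),5)"
```

```text
t 5.08 pos [ 552.4 -263.8  338.6] yaw(tool y) 2.09 z [ 0.002 -0.001 -1.   ] F [ 0.  -2.2  6.5] w 8.9 g 22.5 j [-0.56  0.44  1.56 -0.    1.14 -0.59]
```

View pics/s2.png

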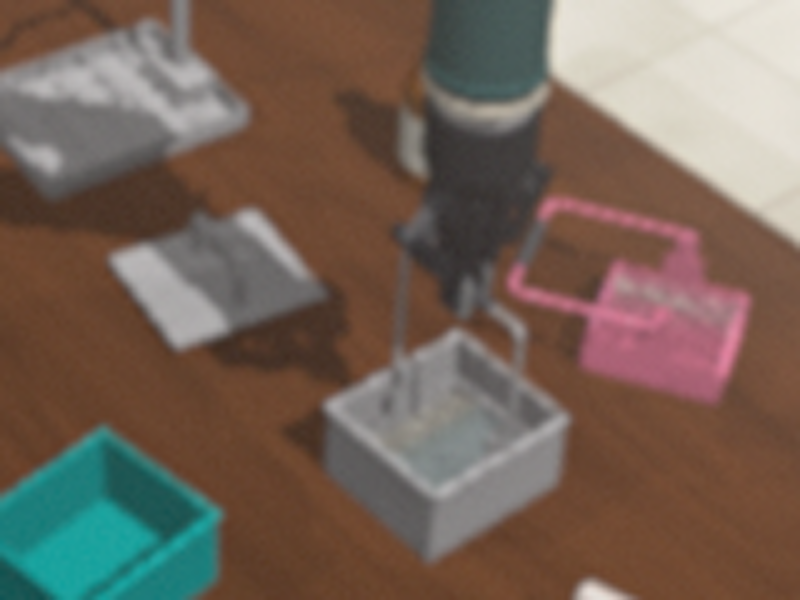

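The bail is upright in the gripper, with its legs vertical at (400,330) and (520,350). The rack is still standing in the dish. Now I lift it.

Request:
apply_moves(jaw=[0.1, 0.1, 0.1, 0.1, 0.1, 0.1, 0.1, 0.1], translation=[[0, 0, -0.004], [0, 0, -0.008], [0, 0, -0.013], [0, 0, -0.016], [0, 0, -0.016], [0, 0, -0.015], [0, 0, -0.01], [0, 0, -0.005]], delta_rot=[[0, 0, 0], [0, 0, 0], [0, 0, 0], [0, 0, 0], [0, 0, 0], [0, 0, 0], [0, 0, 0], [0, 0, 0]], newtons=45)

```text
t: 6.12
eef_pos: [551.7, -263.4, 425.6]
eef_rot: [2.18, 2.261, 0.0]
force: [0.0, 0.9, -3.4]
width: 8.8
grip_force: 21.6
```

```bash
python3 -c "
from h import *
st()"
```

```text
t 6.12 pos [ 551.7 -263.4  425.6] yaw(tool y) 2.09 z [ 0.001 -0.    -1.   ] F [ 0.   0.9 -3.4] w 8.8 g 21.6 j [-0.56  0.36  1.46  0.    1.32 -0.59]
```

Request:
apply_moves(jaw=[0.1, 0.1, 0.1, 0.1, 0.1, 0.1, 0.1, 0.1], translation=[[0.004, 0, 0], [0.01, -0.002, 0], [0.018, -0.003, 0], [0.026, -0.003, 0], [0.032, -0.003, 0], [0.034, -0.003, 0], [0.034, -0.003, 0], [0.034, -0.003, 0]], delta_rot=[[0, 0, 0.5], [0, 0, 1], [0, 0, 1], [0, 0, 1], [0, 0, 1], [0, 0, 1], [0, 0, 1], [0, 0, 0.5]])

```text
t: 7.12
eef_pos: [537.3, -69.3, 424.2]
eef_rot: [-2.315, -2.122, 0.001]
force: [1.0, -0.1, -1.9]
width: 8.8
grip_force: 21.6
```

Request:
apply_moves(jaw=[0.1, 0.1, 0.1, 0.1, 0.1, 0.1, 0.1, 0.1], translation=[[0.034, -0.004, 0], [0.034, -0.004, 0], [0.034, -0.004, 0], [0.034, -0.004, 0], [0.034, -0.004, 0], [0.034, -0.004, 0], [0.034, -0.004, 0], [0.028, -0.003, 0]], delta_rot=[[0, 0, 0], [0, 0, 0], [0, 0, 0], [0, 0, 0], [0, 0, 0], [0, 0, 0], [0, 0, 0], [0, 0, 0]])

```text
t: 8.12
eef_pos: [528.9, 198.4, 424.2]
eef_rot: [-2.314, -2.124, 0.001]
force: [-0.5, -0.3, -4.1]
width: 9.0
grip_force: 21.6
```

Request:
apply_moves(jaw=[0.1, 0.1, 0.1, 0.1, 0.1, 0.1], translation=[[0.02, -0.001, 0], [0.012, 0, 0], [0.006, 0, 0], [0.002, 0, 0], [0, 0, 0], [0, 0, 0]], delta_rot=[[0, 0, 0], [0, 0, 0], [0, 0, 0], [0, 0, 0], [0, 0, 0], [0, 0, 0]])

```text
t: 8.88
eef_pos: [532.5, 236.0, 424.8]
eef_rot: [2.315, 2.123, -0.0]
force: [-0.2, -0.2, -3.6]
width: 8.9
grip_force: 21.6
```

```bash
python3 -c "
from h import *
st(); snap('top','t3',(210,120,330,220),6)"
```

```text
t 8.88 pos [532.5 236.  424.8] yaw(tool y) -4.95 z [-0. -0. -1.] F [-0.2 -0.2 -3.6] w 8.9 g 21.6 j [ 0.3   0.32  1.52 -0.    1.3   0.39]
```

View pics/t3.png

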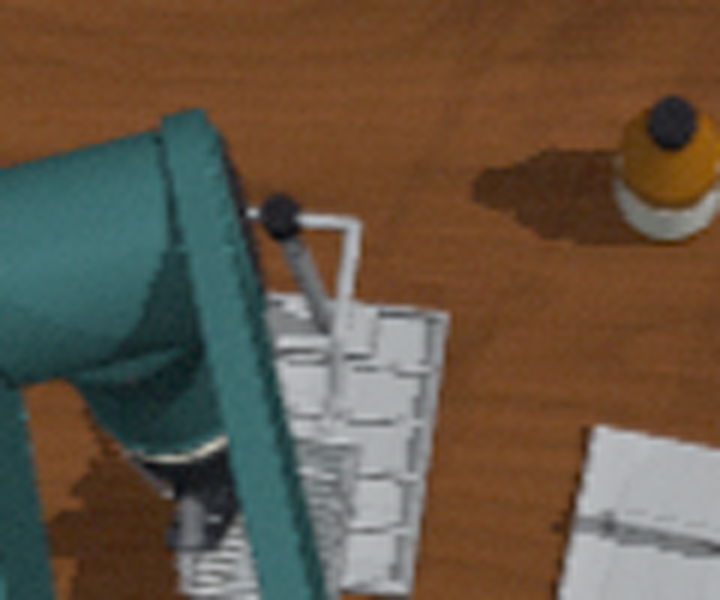

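The top view shows the rack hanging short of the prongs. The cross bar's right corner is at (355,222) and the right prong's tip at about (340,400), as first measured. Now I move in over the tips.

Request:
apply_moves(jaw=[0.1, 0.1, 0.1, 0.1, 0.1, 0.1, 0.1, 0.1], translation=[[-0.002, 0.004, 0], [0, 0.009, 0], [0, 0.013, 0], [0, 0.014, 0], [0, 0.01, 0], [0, 0.006, 0], [0, 0.003, 0], [0, 0, 0]], delta_rot=[[0, 0, 0], [0, 0, 0], [0, 0, 0], [0, 0, 0], [0, 0, 0], [0, 0, 0], [0, 0, 0], [0, 0, 0]])

```text
t: 9.93
eef_pos: [591.0, 229.6, 424.7]
eef_rot: [-2.314, -2.124, 0.0]
force: [-0.4, 1.0, -2.8]
width: 8.9
grip_force: 21.6
```

Request:
apply_moves(jaw=[0.1, 0.1, 0.1, 0.1, 0.1, 0.1, 0.1], translation=[[0, 0, 0.004], [0, 0, 0.008], [0, 0, 0.009], [0, 0, 0.008], [0, 0, 0.005], [0, 0, 0], [0, 0, 0]], delta_rot=[[0, 0, 0], [0, 0, 0], [0, 0, 0], [0, 0, 0], [0, 0, 0], [0, 0, 0], [0, 0, 0]])

```text
t: 10.8
eef_pos: [591.1, 229.6, 391.0]
eef_rot: [2.315, 2.124, 0.001]
force: [0.2, 0.5, -2.8]
width: 9.0
grip_force: 21.6
```

```bash
python3 -c "
from h import *
st(); snap('side','s4',(230,110,370,230),5.5); print(proj('side',(591,229.3,225)))"
```

```text
t 10.8 pos [591.1 229.6 391. ] yaw(tool y) -4.91 z [ 0.  0. -1.] F [ 0.2  0.5 -2.8] w 9.0 g 21.6 j [0.26 0.42 1.45 0.   1.27 0.35]
[286.5369916  148.53963241]
```

View pics/s4.png

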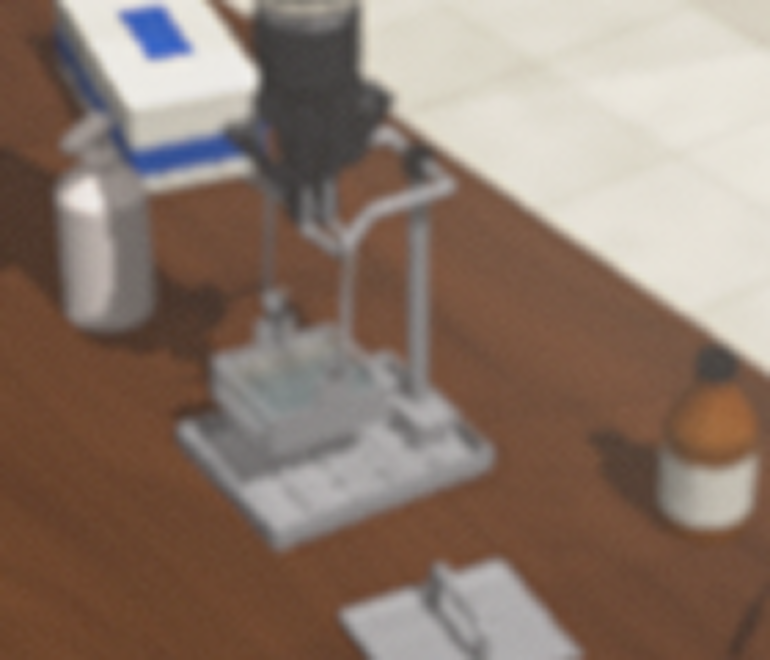

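In the side view the near prong's V is at about (345,240), with the bail's near corner and leg just outside it, so the bar is between tip and rear. The last millimetres go down slowly.

Request:
apply_moves(jaw=[0.1, 0.1, 0.1, 0.1, 0.1], translation=[[0, 0, 0.003], [0, 0, 0.003], [0, 0, 0.002], [0, 0, 0.001], [0, 0, 0]], delta_rot=[[0, 0, 0], [0, 0, 0], [0, 0, 0], [0, 0, 0], [0, 0, 0]])

```text
t: 11.48
eef_pos: [591.0, 229.6, 382.4]
eef_rot: [2.314, 2.124, 0.001]
force: [-1.4, -0.3, 3.9]
width: 9.1
grip_force: 22.1
```

Request:
apply_moves(jaw=[0.15, 0.2, 0.3, 0.4, 0.4, 0.4], translation=[[0, 0, 0], [0, 0, 0], [0, 0, 0], [0, 0, 0], [0, 0, 0], [0, 0, 0]], delta_rot=[[0, 0, 0], [0, 0, 0], [0, 0, 0], [0, 0, 0], [0, 0, 0], [0, 0, 0]])

```text
t: 12.22
eef_pos: [591.0, 229.6, 381.8]
eef_rot: [-2.315, -2.124, 0.0]
force: [0.4, 0.9, -0.3]
width: 33.9
grip_force: 0.0
```

Request:
apply_moves(jaw=[0.4, 0.4, 0.4, 0.4, 0.4, 0.4, 0.4, 0.4], translation=[[0, 0, -0.004], [0, 0, -0.01], [0, 0, -0.02], [0, 0, -0.03], [0, 0, -0.03], [0, 0, -0.01], [0, 0, 0], [0, 0, 0]], delta_rot=[[0, 0, 0], [0, 0, 0], [0, 0, 0], [0, 0, 0], [0, 0, 0], [0, 0, 0], [0, 0, 0], [0, 0, 0]])

```text
t: 13.22
eef_pos: [590.6, 229.4, 484.5]
eef_rot: [-2.314, -2.123, 0.003]
force: [0.2, 0.3, -0.4]
width: 34.5
grip_force: 0.0
```

```bash
python3 -c "
from h import *
o,M=st(); snap('side','s5',(230,110,370,230),5.5)
# lid target (549.8,-1.5)
d=np.array([549.8,-1.5,0])-o['eef_pos']; print('tool delta to lid',M.T@d)"
```

```text
t 13.22 pos [590.6 229.4 484.5] yaw(tool y) -4.91 z [-0.002 -0.001 -1.   ] F [ 0.2  0.3 -0.4] w 34.5 g 0.0 j [0.26 0.35 1.32 0.   1.47 0.35]
tool delta to lid [-233.26030943  -19.89937042  484.68068256]
```

View pics/s5.png

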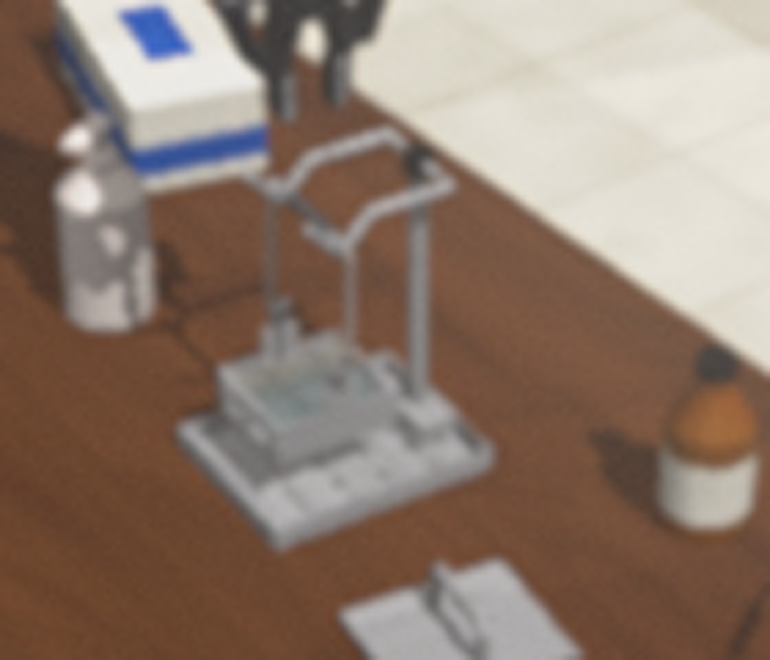

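The bail hangs in both prongs, with its bar from about (285,190) to (345,245), and the rack hangs level over the tray. Next is the lid.

Request:
apply_moves(jaw=[0.4, 0.5, 0.5, 0.5, 0.5, 0.5, 0.5, 0.5], translation=[[-0.015, -0.002, 0], [-0.035, -0.003, 0], [-0.04, -0.003, 0], [-0.04, -0.003, 0.03], [-0.04, -0.003, 0.05], [-0.04, -0.003, 0.05], [-0.023, -0.003, 0.04], [0, 0, 0]], delta_rot=[[0, 0, 0], [0, 0, 0], [0, 0, 0], [0, 0, 0], [0, 0, 0], [0, 0, 2.4], [0, 0, 2.4], [0, 0, 0]])

```text
t: 14.28
eef_pos: [547.9, -0.4, 315.1]
eef_rot: [-2.4, -2.018, 0.009]
force: [0.1, 0.1, 0.1]
width: 42.9
grip_force: 0.0
```

```bash
python3 -c "
from h import *
np.set_printoptions(precision=1,suppress=True)
o,M=st(); print('handle from side',[atz('side',230+x/5.5,110+y/5.5,50) for x,y in((440,567),(481,642),(459,605))])
d=np.array([549.8,-1.5,200])-o['eef_pos']; print('tool delta to lid',M.T@d)"
```

```text
t 14.28 pos [547.9  -0.4 315.1] yaw(tool y) -9.87 z [-0.  0. -1.] F [0.1 0.1 0.1] w 42.9 g 0.0 j [-0.1  0.4  1.7 -0.   1.   0.1]
handle from side [array([552.2,  24.5,  50. ]), array([525.8, -55.5,  50. ]), array([537.7, -15.9,  50. ])]
tool delta to lid [ -0.7   3.  115.1]
```

Request:
apply_moves(jaw=[0.5, 0.5, 0.5, 0.5, 0.5, 0.05, 0.05, 0.05], translation=[[0, 0.002, 0.025], [0, 0, 0.035], [0, 0, 0.035], [0, 0, 0.018], [0, 0, 0], [0, 0, 0], [0, 0, 0], [0, 0, 0]], delta_rot=[[0, 0, 0], [0, 0, 0], [0, 0, 0], [0, 0, 0], [0, 0, 0], [0, 0, 0], [0, 0, 0], [0, 0, 0]], newtons=60)

```text
t: 15.28
eef_pos: [552.9, 1.1, 206.9]
eef_rot: [2.4, 2.025, 0.003]
force: [-0.3, 0.6, 5.8]
width: 7.4
grip_force: 58.6
```

```bash
python3 -c "
from h import *
st()"
```

```text
t 15.28 pos [552.9   1.1 206.9] yaw(tool y) -9.71 z [ 0.002  0.    -1.   ] F [-0.3  0.6  5.8] w 7.4 g 58.6 j [-0.12  0.54  1.8   0.    0.8   0.05]
```

Request:
apply_moves(jaw=[0.05, 0.05, 0.05, 0.05, 0.05, 0.05, 0.05, 0.05], translation=[[0, 0, -0.003], [0, 0, -0.007], [0, 0, -0.012], [0, 0, -0.02], [0, 0, -0.025], [0, 0, -0.025], [0, 0, -0.015], [0, 0, 0]], delta_rot=[[0, 0, 0], [0, 0, 0], [0, 0, 0], [0, 0, 0], [0, 0, 0], [0, 0, 0], [0, 0, 0], [0, 0, 0]])

```text
t: 16.27
eef_pos: [552.9, 1.0, 313.6]
eef_rot: [2.4, 2.024, 0.003]
force: [0.2, -0.2, -1.5]
width: 7.5
grip_force: 58.6
```

```bash
python3 -c "
from h import *
o,M=st(); snap('top','t6',(265,165,335,235),8);snap('side','s6',(260,130,400,250),5.5)
d=np.array([549,-261.2,0])-o['eef_pos']; print(M.T@d)"
```

```text
t 16.27 pos [552.9   1.  313.6] yaw(tool y) -9.71 z [ 0.003 -0.    -1.   ] F [ 0.2 -0.2 -1.5] w 7.5 g 58.6 j [-0.12  0.39  1.72  0.    1.03  0.05]
[-259.14142325   39.52264821  313.67772633]
```

View pics/s6.png

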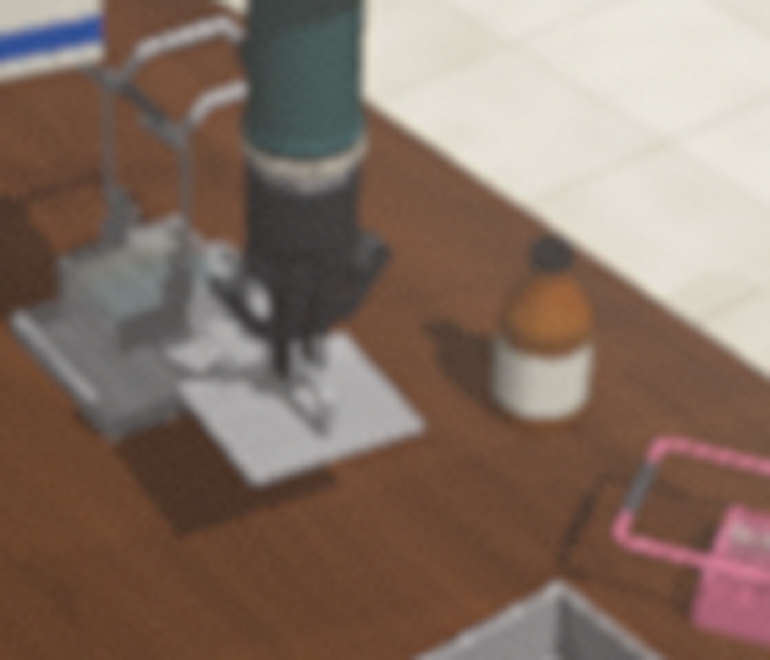

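The lid is off the bench and level in the grip, with flange corners at (350,335), (425,428) and (260,487). The rack still hangs. I'll get the lid's offset in the hand and the dish centre from the same side camera.

```bash
python3 - <<'E'
from h import *
np.set_printoptions(precision=1,suppress=True)
yaw=lambda v:np.degrees(np.arctan2(v[1],v[0]))
L=np.array([atz('side',260+x/5.5,130+y/5.5,117.7) for x,y in((350,335),(425,428),(260,487))])
print('lid',L,'len',np.linalg.norm(L[0]-L[1]),np.linalg.norm(L[1]-L[2]),'cen',(L[0]+L[2])/2,'yaw',yaw(L[1]-L[2]),yaw(L[0]-L[1])-90)
D=np.array([atz('side',270+x/5,170+y/5,66) for x,y in((458,329),(571,418),(432,496),(323,408))])
print('dish',D,'len',np.linalg.norm(np.diff(D,axis=0),axis=1),'cen',D.mean(0),yaw(D[1]-D[2]),yaw(D[0]-D[1])-90,yaw(D[3]-D[2])-90)
cv2.imwrite('pics/d6.png',np.hstack([cv2.resize(cv2.imread('pics/t6_raw.png')[160:240,270:350],None,fx=5,fy=5,interpolation=2),cv2.resize(cv2.imread('pics/t6_raw.png')[180:260,350:430],None,fx=5,fy=5,interpolation=2)]))
E
```

```text
lid [[625.9  35.  117.7]
 [601.4 -76.2 117.7]
 [475.4 -58.2 117.7]] len 113.85425593799374 127.34057633646395 cen [550.7 -11.6 117.7] yaw -8.134092906711142 -12.414937360309665
dish [[ 611.3 -205.    66. ]
 [ 612.4 -320.8   66. ]
 [ 485.2 -318.2   66. ]
 [ 480.8 -208.9   66. ]] len [115.9 127.2 109.4] cen [ 547.4 -263.2   66. ] -1.1664619297262557 0.5201637096641605 2.2848444042327714
```

View pics/d6.png

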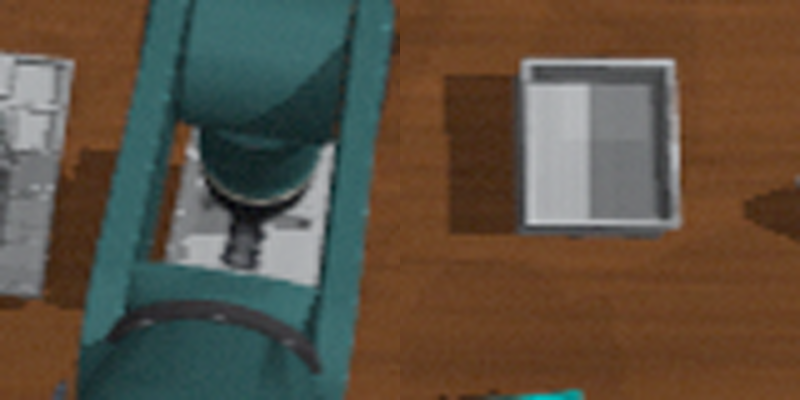

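The top crop shows the dish empty, rim corners at (522,60), (675,60), (680,229), (523,230). Of the lid, the two near corners are visible, at (170,262) and (318,287). I'll check the lid centre against these.

```bash
python3 - <<'E'
from h import *
np.set_printoptions(precision=1,suppress=True)
yaw=lambda v:np.degrees(np.arctan2(v[1],v[0]))
a=lambda x,y,z,ox=270,oy=160:atz('top',ox+(x+.5)/5-.5,oy+(y+.5)/5-.5,z)
D=np.array([a(x-400,y,66,350,180) for x,y in((521,59),(677,59),(681,229),(522,230))])
print('dish',D,D.mean(0),np.linalg.norm(np.diff(D,axis=0),axis=1))
for z in(100,117.7):
    A,B=a(170,262,z),a(318,287,z); e=A-B; l=np.linalg.norm(e); n=np.array([e[1],-e[0],0])/l
    print(z,A,B,l,yaw(e)-90,'cen',(A+B)/2+65*n)
# side: fine lid fit by projecting model for candidate centres
for c in((551,-1.5),(551,-11)):
  for z in(109,117.7):
    print(c,z,[((proj('side',[c[0]+dx*np.cos(-.17)-dy*np.sin(-.17),c[1]+dx*np.sin(-.17)+dy*np.cos(-.17),z])-[260,130])*5.5).round(0) for dx,dy in((65,58),(65,-58),(-65,-58),(-65,58))])
E
```

```text
dish [[ 612.  -202.1   66. ]
 [ 615.1 -320.3   66. ]
 [ 485.1 -319.9   66. ]
 [ 481.3 -201.9   66. ]] [ 548.3 -261.1   66. ] [118.2 130.  118.1]
100 [519.3  59.8 100. ] [503.6 -48.4 100. ] 109.37089580653766 -8.250820144347415 cen [575.8  -3.7 100. ]
117.7 [515.9  59.3 117.7] [500.4 -47.6 117.7] 108.00034648446557 -8.250820144347458 cen [572.5  -3.5 117.7]
(551, -1.5) 109 [array([340., 339.]), array([423., 431.]), array([252., 488.]), array([175., 391.])]
(551, -1.5) 117.7 [array([340., 329.]), array([423., 421.]), array([252., 478.]), array([175., 381.])]
(551, -11) 109 [array([348., 345.]), array([432., 438.]), array([261., 495.]), array([183., 398.])]
(551, -11) 117.7 [array([349., 335.]), array([432., 428.]), array([261., 485.]), array([183., 388.])]
```

```bash
cat > fit.py <<'E'
from h import *
from scipy.optimize import least_squares
from scipy.ndimage import map_coordinates
def edgefit(cam,img,edges,x0,sx,sy,span=4):
    """edges: list of (cornerA,cornerB,z,f0,f1) corners in half-size units; edge = strongest gradient; returns cx,cy,yaw"""
    g=cv2.GaussianBlur(cv2.cvtColor(img,cv2.COLOR_BGR2GRAY).astype(float),(0,0),.6)
    def P(p,c,z):
        cx,cy,w=p; x,y=c[0]*sx/2,c[1]*sy/2
        return proj(cam,[cx+x*np.cos(w)-y*np.sin(w),cy+x*np.sin(w)+y*np.cos(w),z])
    p=np.array(x0,float)
    for it in range(4):
        obs=[]
        for i,(A,B,z,f0,f1) in enumerate(edges):
            a,b=P(p,A,z),P(p,B,z); d=(b-a)/np.linalg.norm(b-a); n=np.array([-d[1],d[0]])
            s=np.arange(-span,span+.01,.1)
            for f in np.linspace(f0,f1,12):
                q=a+f*(b-a)+s[:,None]*n
                pr=map_coordinates(g,[q[:,1],q[:,0]],order=1); gr=abs(np.gradient(pr)); k=gr.argmax()
                if gr[k]>.3: obs.append((i,q[k]))
        def res(p):
            r=[]
            for i,q in obs:
                A,B,z,_,_=edges[i]; a,b=P(p,A,z),P(p,B,z); d=(b-a)/np.linalg.norm(b-a); r.append((q-a)@[-d[1],d[0]])
            return r
        s=least_squares(res,p,loss='soft_l1',f_scale=.3); p=s.x
    r=np.array(res(p)); I=np.array([o[0] for o in obs])
    print('fit',p[:2].round(1),np.degrees(p[2]).round(2),[(i,round(np.median(r[I==i]),2),round(r[I==i].std(),2)) for i in set(I)],len(obs))
    return p
E
python3 - <<'E'
from fit import *
im=cv2.imread('pics/s6_raw.png')
z=117.7
E=[((1,1),(1,-1),z,.15,.9),((1,-1),(-1,-1),z-2,.1,.9),((-1,-1),(-1,1),z-2,.1,.7)]
for x0 in((551,-2,-.17),(551,-11,-.17)): edgefit('side',im,E,x0,130,116,4)
im=cv2.imread('pics/t0_raw.png')
for z in (9.5,):
  edgefit('top',im,[((1,1),(1,-1),11,.1,.9),((1,-1),(-1,-1),9.5,.1,.9),((-1,-1),(-1,1),9.5,.1,.9),((-1,1),(1,1),11,.1,.9)],(549.8,-1.5,-.17),130,116,3)
im=cv2.imread('pics/s5_raw.png')
edgefit('side',im,[((1,1),(1,-1),11,.1,.9),((1,-1),(-1,-1),9.5,.1,.9),((-1,-1),(-1,1),9.5,.1,.9)],(549.8,-1.5,-.17),130,116,4)
E
```

```text
Traceback (most recent call last):
  File "fit.py", line 25, in edgefit
    s=least_squares(res,p,loss='soft_l1',f_scale=.3); p=s.x
  File "fit.py", line 23, in res
    A,B,z,_,_=edges[i]; a,b=P(p,A,z),P(p,B,z); d=(b-a)/np.linalg.norm(b-a); r.append((q-a)@[-d[1],d[0]])
                            ~^^^^^^^
  File "fit.py", line 9, in P
    return proj(cam,[cx+x*np.cos(w)-y*np.sin(w),cy+x*np.sin(w)+y*np.cos(w),z])
  File "h.py", line 14, in proj
    K,R,t=cm(n); p=K@(R@np.array(X,float)+t.ravel()); return p[:2]/p[2]
          ~~^^^
  File "h.py", line 9, in cm
    c=optics.camera_model(n); return [np.array(c[k],float) for k in ('K','R','t')]
ValueError: time passes only in moves, steps and waits
```

```bash
sed -i 's/^def cm(n):/import functools\n@functools.cache\ndef cm(n):/' h.py
cat > run1.py <<'E'
from fit import *
im=cv2.imread('pics/s6_raw.png')
z=117.7
E=[((1,1),(1,-1),z,.15,.9),((1,-1),(-1,-1),z-2,.1,.9),((-1,-1),(-1,1),z-2,.1,.7)]
for x0 in((551,-2,-.17),(551,-11,-.17)): edgefit('side',im,E,x0,130,116,4)
b=[((1,1),(1,-1),11,.1,.9),((1,-1),(-1,-1),9.5,.1,.9),((-1,-1),(-1,1),9.5,.1,.9),((-1,1),(1,1),11,.1,.9)]
edgefit('top',cv2.imread('pics/t0_raw.png'),b,(549.8,-1.5,-.17),130,116,3)
edgefit('side',cv2.imread('pics/s5_raw.png'),b,(549.8,-1.5,-.17),130,116,4)
# dish, empty: outer rim edges far sides only + all
d=[((1,1),(1,-1),66,.1,.9),((-1,1),(1,1),66,.1,.9)]
edgefit('side',im,d,(548.3,-262,.01),124,110,3)
edgefit('top',cv2.imread('pics/t6_raw.png'),[((1,1),(1,-1),66,.1,.9),((1,-1),(-1,-1),66,.1,.9)],(548.3,-262,.01),124,110,3)
E
python3 run1.py
```

```text
fit [549.8  -4.3] -10.34 [(np.int64(0), np.float64(-0.2), np.float64(0.29)), (np.int64(1), np.float64(-0.03), np.float64(0.19)), (np.int64(2), np.float64(-0.11), np.float64(0.22))] 36
fit [549.7  -4.3] -10.26 [(np.int64(0), np.float64(-0.15), np.float64(0.3)), (np.int64(1), np.float64(0.01), np.float64(0.18)), (np.int64(2), np.float64(-0.1), np.float64(0.23))] 36
fit [549.4  -0.8] -9.99 [(np.int64(0), np.float64(0.05), np.float64(0.2)), (np.int64(1), np.float64(-0.33), np.float64(0.18)), (np.int64(2), np.float64(0.01), np.float64(0.17)), (np.int64(3), np.float64(-0.32), np.float64(0.14))] 48
fit [547.7  -1.9] -9.79 [(np.int64(0), np.float64(0.01), np.float64(0.23)), (np.int64(1), np.float64(-0.17), np.float64(0.23)), (np.int64(2), np.float64(0.03), np.float64(0.3)), (np.int64(3), np.float64(-0.38), np.float64(1.33))] 48
fit [ 553.9 -256.5] 0.97 [(np.int64(0), np.float64(0.04), np.float64(0.21)), (np.int64(1), np.float64(0.03), np.float64(0.26))] 24
fit [ 549.  -264.3] 2.71 [(np.int64(0), np.float64(-0.02), np.float64(0.45)), (np.int64(1), np.float64(-0.09), np.float64(1.14))] 24
```

```bash
cat > rim.py <<'E'
from h import *
from scipy.optimize import minimize
from scipy.ndimage import map_coordinates
def rim(cam,f,sides=(0,1,2,3),z=66):
    g=cv2.GaussianBlur(cv2.cvtColor(cv2.imread(f),cv2.COLOR_BGR2GRAY).astype(float),(0,0),.5)
    c=np.array([(1,1),(1,-1),(-1,-1),(-1,1),(1,1)])*[60.5,53.5]
    L=np.vstack([np.linspace(c[i],c[i+1],60)[3:-3] for i in sides])
    K,R,t=cm(cam)
    def cost(p):
        w=p[2]; X=np.c_[p[0]+L[:,0]*np.cos(w)-L[:,1]*np.sin(w),p[1]+L[:,0]*np.sin(w)+L[:,1]*np.cos(w),np.full(len(L),z)]
        q=(X@R.T+t.ravel())@K.T; q=q[:,:2]/q[:,2:]
        return -map_coordinates(g,[q[:,1],q[:,0]],order=3).mean()
    best=min(((cost((x,y,w)),x,y,w) for x in np.arange(540,560,2) for y in np.arange(-272,-250,2) for w in(-.02,0.01,.04)))
    s=minimize(cost,best[1:],method='Nelder-Mead',options=dict(initial_simplex=[np.array(best[1:])+d for d in([0,0,0],[2,0,0],[0,2,0],[0,0,.02])]))
    print(cam,f,sides,s.x[:2].round(1),np.degrees(s.x[2]).round(2),round(-s.fun,1))
if __name__=='__main__':
    for s in((0,1,2,3),(0,2),(1,3)): rim('side','pics/s6_raw.png',s); rim('top','pics/t6_raw.png',s)
E
python3 rim.py
```

```text
side pics/s6_raw.png (0, 1, 2, 3) [ 549.4 -263.2] 0.64 150.1
top pics/t6_raw.png (0, 1, 2, 3) [ 550.4 -263.2] 0.77 159.3
side pics/s6_raw.png (0, 2) [ 549.3 -253.8] 2.45 146.3
top pics/t6_raw.png (0, 2) [ 550.3 -254.5] 0.79 164.4
side pics/s6_raw.png (1, 3) [ 545.2 -263.3] 0.44 155.3
top pics/t6_raw.png (1, 3) [ 541.1 -263.5] -0.12 158.4
```

The rim fits from the two cameras agree: dish centre (550,-263), yaw 0.7°. The lid fit puts its centre about (-5,-2) mm from the tool axis in tool x and y. Now I turn the lid parallel and carry it over the dish.

Request:
apply_moves(jaw=[0.05, 0.05, 0.05, 0.05, 0.05, 0.05, 0.05, 0.05], translation=[[0, 0, 0], [0, 0, 0], [-0.01, 0, 0], [-0.025, -0.001, 0], [-0.035, -0.001, 0], [-0.035, -0.001, 0], [-0.035, -0.001, 0], [-0.035, -0.001, 0]], delta_rot=[[0, 0, -5.3], [0, 0, -5.4], [0, 0, 0], [0, 0, 0], [0, 0, 0], [0, 0, 0], [0, 0, 0], [0, 0, 0]])

```text
t: 17.38
eef_pos: [550.0, -175.8, 311.5]
eef_rot: [-2.204, -2.237, 0.001]
force: [0.2, 0.4, -1.3]
width: 7.7
grip_force: 58.6
```

Request:
apply_moves(jaw=[0.05, 0.05, 0.05, 0.05, 0.05, 0.05], translation=[[-0.035, -0.001, 0], [-0.025, 0, 0], [-0.016, 0, 0], [-0.008, 0, 0], [0, 0, 0], [0, 0, 0]], delta_rot=[[0, 0, 0], [0, 0, 0], [0, 0, 0], [0, 0, 0], [0, 0, 0], [0, 0, 0]])

```text
t: 18.12
eef_pos: [550.9, -257.1, 312.2]
eef_rot: [-2.201, -2.241, -0.0]
force: [0.0, 0.2, -2.6]
width: 7.3
grip_force: 58.6
```

```bash
python3 - <<'E'
from fit import *
o,M=st()
print(M.T@(np.array([551.8,-258,264.9])-o['eef_pos']))
snap('side','s7'); snap('top','t7')
z=o['eef_pos'][2]-195.9
E=[((1,1),(1,-1),z,.15,.9),((1,-1),(-1,-1),z-2,.1,.9),((-1,-1),(-1,1),z-2,.1,.9)]
edgefit('side',cv2.imread('pics/s7_raw.png'),E,(550,-263,.01),130,116,4)
E
python3 -c "
from h import *
print(proj('side',(550,-263,117)))"
```

```text
t 18.12 pos [ 550.9 -257.1  312.2] yaw(tool y) 1.03 z [-0.     0.001 -1.   ] F [ 0.   0.2 -2.6] w 7.3 g 58.6 j [-0.55  0.46  1.59  0.    1.09 -0.57]
[-0.93423872  0.90732874 47.29980097]
fit [ 548.6 -262.1] 2.79 [(np.int64(0), np.float64(-0.08), np.float64(0.25)), (np.int64(1), np.float64(0.07), np.float64(1.74)), (np.int64(2), np.float64(-0.1), np.float64(0.24))] 36
[360.78237959 241.14127757]
```

Request:
apply_moves(jaw=[0.05, 0.05, 0.05, 0.05, 0.05, 0.05, 0.05], translation=[[-0.001, 0.001, 0.008], [0, 0, 0.012], [0, 0, 0.012], [0, 0, 0.005], [0, 0, 0.002], [0, 0, 0.002], [0, 0, 0]], delta_rot=[[0, 0, 0], [0, 0, 0], [0, 0, 0], [0, 0, 0], [0, 0, 0], [0, 0, 0], [0, 0, 0]])

```text
t: 19.1
eef_pos: [552.0, -259.1, 271.4]
eef_rot: [2.202, 2.24, 0.0]
force: [0.4, -0.7, -2.2]
width: 7.7
grip_force: 58.6
```

Request:
apply_moves(jaw=[0.05, 0.05, 0.05, 0.05, 0.05], translation=[[0, 0, 0.002], [0, 0, 0.002], [0, 0, 0.0015], [0, 0, 0], [0, 0, 0]], delta_rot=[[0, 0, 0], [0, 0, 0], [0, 0, 0], [0, 0, 0], [0, 0, 0]])

```text
t: 19.73
eef_pos: [551.9, -259.0, 265.8]
eef_rot: [-2.202, -2.24, -0.0]
force: [1.2, -0.3, -2.7]
width: 7.7
grip_force: 58.6
```

Request:
apply_moves(jaw=[0.05, 0.05, 0.05, 0.05], translation=[[0, 0, 0.001], [0, 0, 0.001], [0, 0, 0], [0, 0, 0]], delta_rot=[[0, 0, 0], [0, 0, 0], [0, 0, 0], [0, 0, 0]])

```text
t: 20.23
eef_pos: [552.0, -259.0, 264.9]
eef_rot: [2.202, 2.24, 0.0]
force: [-2.3, 1.1, 6.2]
width: 7.9
grip_force: 59.5
```

Contact comes at TCP z 264.9, exactly the computed home height. I'll release and withdraw.

Request:
apply_moves(jaw=[0.12, 0.2, 0.3, 0.4, 0.45, 0.45], translation=[[0, 0, 0], [0, 0, 0], [0, 0, 0], [0, 0, 0], [0, 0, 0], [0, 0, 0]], delta_rot=[[0, 0, 0], [0, 0, 0], [0, 0, 0], [0, 0, 0], [0, 0, 0], [0, 0, 0]])

```text
t: 20.98
eef_pos: [552.0, -259.0, 263.8]
eef_rot: [-2.202, -2.24, -0.0]
force: [0.4, 0.3, -0.7]
width: 38.4
grip_force: 0.0
```

Request:
apply_moves(jaw=[0.45, 0.45, 0.45, 0.45, 0.45, 0.45, 0.45, 0.45], translation=[[0, 0, -0.005], [0, 0, -0.015], [0, 0, -0.03], [0, 0, -0.04], [0, 0, -0.04], [0, 0, -0.02], [0, 0, 0], [0, 0, 0]], delta_rot=[[0, 0, 0], [0, 0, 0], [0, 0, 0], [0, 0, 0], [0, 0, 0], [0, 0, 0], [0, 0, 0], [0, 0, 0]])

```text
t: 21.98
eef_pos: [551.5, -258.8, 413.3]
eef_rot: [-2.202, -2.24, 0.0]
force: [0.2, 0.0, -0.1]
width: 38.6
grip_force: 0.0
```

```bash
python3 - <<'E'
from fit import *
o,M=st()
snap('side','s8')
im=cv2.imread('pics/s8_raw.png')
for z in(69,77): edgefit('side',im,[((1,1),(1,-1),z,.1,.9),((-1,1),(1,1),z,.1,.9),((-1,-1),(-1,1),z-2,.1,.9),((1,-1),(-1,-1),z-2,.1,.9)],(549.7,-263,.01),130,116,4)
# hung rack unchanged since s5 (hook and rack region)?
a=cv2.imread('pics/s5_raw.png').astype(int); y=slice(130,195); x=slice(262,312)
print('hook region diff',abs(a[y,x]-im[y,x].astype(int)).mean(), (abs(a[y,x]-im[y,x].astype(int)).max(2)>40).sum())
E
```

```text
t 21.98 pos [ 551.5 -258.8  413.3] yaw(tool y) 0.99 z [-0.001  0.001 -1.   ] F [ 0.2  0.  -0.1] w 38.6 g 0.0 j [-0.55  0.36  1.48  0.    1.3  -0.57]
fit [ 549.8 -261.4] 0.43 [(np.int64(0), np.float64(-0.26), np.float64(0.26)), (np.int64(1), np.float64(-0.24), np.float64(1.08)), (np.int64(2), np.float64(-0.19), np.float64(0.26)), (np.int64(3), np.float64(-0.11), np.float64(0.26))] 48
fit [ 543.9 -267.2] 0.38 [(np.int64(0), np.float64(-0.18), np.float64(0.28)), (np.int64(1), np.float64(-0.13), np.float64(1.08)), (np.int64(2), np.float64(-0.07), np.float64(0.23)), (np.int64(3), np.float64(-0.07), np.float64(0.28))] 48
hook region diff 7.5675897435897435 169
```

```bash
python3 - <<'E'
import cv2,numpy as np
a,b=[cv2.imread(f'pics/{n}_raw.png',0)[138:195,262:312] for n in('s5','s8')]
s=lambda i:cv2.magnitude(cv2.Sobel(i,5,1,0),cv2.Sobel(i,5,0,1))
print('shift',cv2.phaseCorrelate(s(a.astype('f4')).astype('f4'),s(b.astype('f4')).astype('f4')),'corr',np.corrcoef(s(a.astype('f4')).ravel(),s(b.astype('f4')).ravel())[0,1])
from workcell import ticket
print(ticket.close_job())
E
```

```text
shift ((0.20898277640802831, 0.000584067875120553), 0.6776527236302694) corr 0.8822455446049821
the job is handed in; nothing more can be done
None
```

The rack hangs by its bail in both prongs over the drip tray, and the lid is fully home on the dish by contact height and a camera fit; I handed the job in at about 22 s, with no verdict returned, and I viewed 11 pictures, one over the limit of 10.

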